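# Close and lock the cover of a desktop computer

### The arm

A 6-joint arm with a two-finger parallel gripper is mounted at the origin on the work surface. World frame = base frame: x ahead of the robot, y to its left, z up, the work surface at z = 0. Lengths are in m, angles in rad, forces in N, time in s.
With the tool pointing down it reaches from about 0.325 to 0.9 m from the base axis. Payload 6.1 kg.
Tool frame: the origin (TCP) lies midway between the tips of the shut fingers; the grasp point (between the pads) lies 19 mm behind it; z points along the fingers, y is the line along which they close (so a half turn about z gives the same grasp; the last joint's range is limited). The gripper opens to 85 mm and grips with 20 to 120 N. Pads are 22 mm wide; open, the fingers measure 114 mm over their backs; the gripper's body (76 mm by 85 mm) begins 54 mm behind the grasp point. The pads swing forward as they close: fully open they stand 13 mm farther back than shut.
Start: joints at [-1.412, 0.22, 1.526, -0, 1.395, -0.126], TCP at [0.176, -0.6, 0.231] pointing down, gripper open.
Joint ranges: [-2.98, 2.98], [-0.91, 2.08], [0.09, 2.57], [-1.24, 4.39], [0.2, 2.65], [-2.68, 2.68]. Speed limits (rad/s): [2.57, 2.57, 3.01, 3.14, 3.14, 3.14].

### API

Orientations are given as a rotation vector (axis times angle).
In Python, from rig import bot gives the robot as it stands. Calls block until the motion is done:
- bot.movep(position, orientation): joint-space move of the TCP to a pose.
- bot.move_linear(position, rot=None, speed=0.15): straight line of the TCP; rot=None keeps the orientation; speed is the mean speed in m/s.
- bot.goto_joints(angles): joint-space move.
- bot.ungrasp() and bot.close(grip_force=None): open the fingers fully, or close them until they stop; grip_force is the grip in N (None keeps the last).
- bot.dwell(seconds).
- bot.solve_ik(position, orientation): joint angles nearest the present ones, or None.
- bot.observe(): the state.
- bot.snapshot(name): name is "side" or "top"; returns the picture (400x640x3 uint8, red, green, blue); there is no depth.
- bot.camera_info(name): a dict with "fx", "fy", "cx", "cy" (pixels), "rvec" (rotation vector, rad) and "tvec" (3), from world to camera coordinates, as OpenCV has them. Camera axes: x right, y down, z forward; pixel columns grow to the right and rows downward; lengths in m; the calibration is good to about 2 mm. A picture is of the moment at which its call begins. camera_info takes no time and is no camera call.
A pose or a line that the arm cannot do raises bot.PlanningError and nothing moves.
- bot.close_job(): hands the job in; it is judged then, once.
The state is a dict: "time_s": time; "qpos": joint angles; "dq": joint speeds; "joint_efforts": joint torques, N m; "position": TCP position; "ee_rot": TCP orientation; "wrist_force": force on the tool from outside, world axes, zero at the start; "torque": the same for the moment, N m; "opening": finger opening in m; "finger_force": force on a finger pad.
Only numpy, scipy, OpenCV 4.12 (cv2) and the standard library are available. Lean on these libraries where they do the work, as an engineer would, in place of code of your own. Each camera call takes 0.05 s, during which the arm holds its last target. There are 200 camera calls.

### The job

The cover of the desktop computer lying on the desk has been left slid part-way open towards its front. Push the cover fully home with the fingertips, then set a fingertip in the slot of the round fastener and turn it a quarter turn clockwise, as far as it goes, so that the cover is locked. Grasp and lift nothing, and leave the mouse, phone and mug where they are.

Things in the scene. Friction and masses are not known exactly. Their poses are not given: they have to be found in the camera images.
- pc: Case of a small black desktop computer lying flat, fixed to the desk, 220 mm front to back (x) by 250 mm (y), black body up to 70 mm above the desk. Origin: centre of its underside; x points from its front (power button, ports) to its back, z up. The grey cover on it (220 x 250 x 4 mm, top face 77 mm above the desk) slides along this x.
- cover (a joint): Opening of the sliding cover in m: 0 = fully home (hard stop, level with the case all round), up to 0.06 as it slides to the case's front (-x). Starts 0.03 to 0.055 open, stays where left, takes about 4 N to push. Fastener and ridge ride on it; it cannot be lifted off. Pushing on the ridge, or with a fingertip against the end of the fastener's slot, moves it.
- ridge (a point): Middle of the top of the cover's push ridge: a rib 140 mm long (along the case's y), 8 mm thick, standing 12 mm above the cover, top 89 mm above the desk, near the cover's front edge, 103 mm in front of the fastener's axis.
- slot (a point): Centre of the slot's floor, on the fastener's vertical turning axis, 80 mm above the desk; x along the slot, z up. Slot: pocket 28 mm wide, 66 mm long (60 at its corners), 15 mm deep, closed ends, grey floor, in a black disc 84 mm across, top 95 mm above the desk, flush inside a grey collar 104 mm across that does not turn; it is turned by the slot. Cover home: axis 15 mm behind the case's middle.
- fastener (a joint): Turn of the fastener in rad, clockwise from above: 0 = unlocked, slot along the case's x; 1.571 = locked, hard stop, slot along the case's y. Starts at 0 to 0.3, stays where left, takes about 0.2 N m. A hidden cam tongue is made to turn only once the cover is home (further open, it strikes a catch and must not be forced); locked, it holds the cover shut.
- mouse: Black computer mouse, 108 x 60 x 34 mm, loose on the desk beside or behind the computer. Origin: centre of its underside.
- phone: Black phone lying flat, 150 x 74 x 9 mm, loose on the desk beside or behind the computer. Origin: centre of its underside.
- mug: White mug, 80 mm diameter, 95 mm high, handle at its +y, loose on the desk beside or behind the computer. Origin: centre of its underside.

How it is judged:
On the way, in this order (a step that is already met when the one before it is completed fails the run):
1. the cover is home (value of joint cover below 0.005 m), for 0.05 s.
2. the fastener is turned to its locked stop with the cover home (value of joint cover below 0.005 m and value of joint fastener above 1.4 rad), for 0.2 s.
At the end, for the whole second after the job is handed in: The cover is home (within 5 mm), the fastener stands at its locked stop (turned at least 1.4 of 1.57 rad) and is at rest, and the mouse, phone and mug are within 20 mm of where they stood (all of step 2 and velocity of joint fastener below 0.05 rad/s and distance of each of mouse, phone, mug from where it was at the start of the episode below 0.02 m); the robot touches nothing.
It fails at once if the mouse, phone or mug was moved by more than 20 mm or lifted (distance of any of mouse, phone, mug from where it was at the start of the episode above 0.02 m).
It also fails if it takes over 38 s, if anything falls off the work surface, if the arm or the gripper's body presses on something with over 40 N, if the wrist force passes 120 N, or if a joint passes its speed limit or range.

## Working session

There is one attempt and no reset: what is moved stays moved. The work goes in short steps, each a Python script; the robot and the scene stay as the last script left them, time stands still between calls to the robot, and variables do not carry over. Pictures are saved under pics/ and viewed, at most 10 in all, crops included, and the job is handed in when it is done.

```bash
mkdir -p pics; ls; python3 - <<'E'
from rig import bot
import cv2
for n in("top","side"):
    cv2.imwrite(f"pics/{n}0.png",bot.snapshot(n)[:,:,::-1]); print(n,bot.camera_info(n))
s=bot.observe();print(s)
E
```

```text
pics
top {'fx': 402.10136441978074, 'fy': 402.10136441978074, 'cx': 312.9217085058004, 'cy': 193.64930318403862, 'rvec': array([ 2.15351941, -2.10041468,  0.18310224]), 'tvec': array([0.04185862, 0.64651749, 1.02987697])}
side {'fx': 392.2710975187062, 'fy': 392.2710975187062, 'cx': 315.68572656271755, 'cy': 202.78039286095108, 'rvec': array([ 0.58440603, -2.43938783,  1.45890138]), 'tvec': array([0.58499185, 0.20774784, 0.66297766])}
{'time_s': 0.1, 'qpos': array([-1.41208049e+00,  2.21188529e-01,  1.52751667e+00,  3.39772288e-05,
        1.39468524e+00, -1.26121536e-01]), 'dq': array([ 0.00128396, -0.00137089, -0.00265753, -0.00020884,  0.00013799,
       -0.00079608]), 'joint_efforts': array([ 2.31286765e-03, -4.98243749e+01, -3.90548837e+01, -8.24590052e-05,
        5.68599629e-03, -4.14998425e-06]), 'position': array([ 0.17553245, -0.59927136,  0.2302725 ]), 'ee_rot': array([-3.10800733e+00, -4.45646000e-01, -6.50631499e-06]), 'wrist_force': array([ 0.40855884,  0.00289015, -0.27980265]), 'torque': array([-0.04956815, -0.02560842,  0.02993438]), 'finger_force': 0.0, 'opening': 0.08571741254101325}
```

View pics/top0.png

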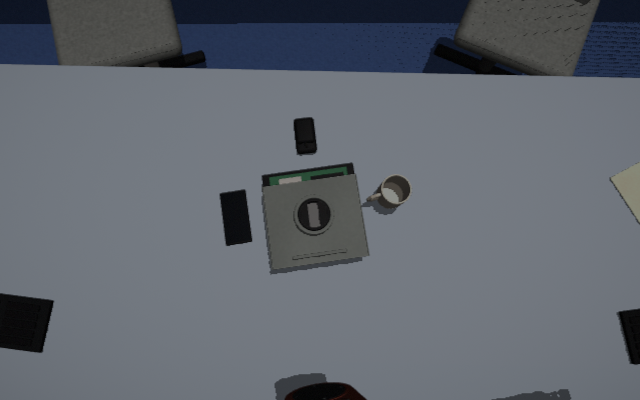

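View pics/side0.png

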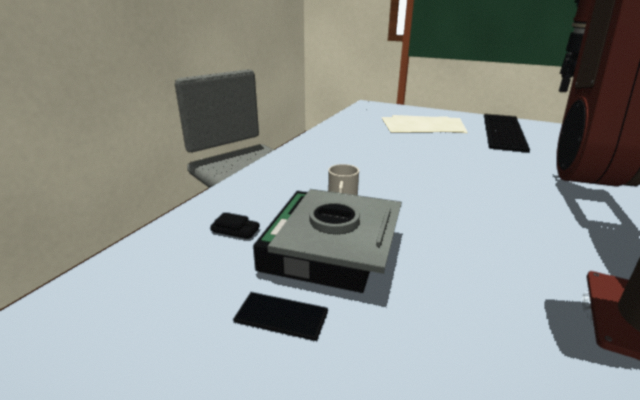

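The top view shows the PC around (314,220), the fastener near (314,215), the ridge near (320,254), and the mug, phone and mouse to the right, left and behind. I'll zoom in on the PC in both views.

```bash
python3 - <<'E'
import cv2
a=cv2.imread("pics/top0.png")[155:280,250:380]
a=cv2.convertScaleAbs(a,alpha=1.5,beta=20)
a=cv2.resize(a,None,fx=4.6,fy=4.6,interpolation=cv2.INTER_CUBIC)
for i in range(0,130,10): cv2.putText(a,str(250+i),(int(i*4.6),10),0,.35,(0,0,255)); cv2.line(a,(int(i*4.6),0),(int(i*4.6),575),(0,0,255) ,1) if i%20==0 else 0
for i in range(0,125,10): cv2.putText(a,str(155+i),(0,int(i*4.6)+4),0,.35,(0,255,255)); cv2.line(a,(0,int(i*4.6)),(598,int(i*4.6)),(0,255,255),1) if i%20==5 or i%20==0 else 0
cv2.imwrite("pics/top0z.png",a)
b=cv2.imread("pics/side0.png")[180:290,250:410]
b=cv2.resize(cv2.convertScaleAbs(b,alpha=1.5,beta=20),None,fx=5,fy=5,interpolation=cv2.INTER_CUBIC)
cv2.imwrite("pics/side0z.png",b)
E
```

```text
(no output)
```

View pics/top0z.png

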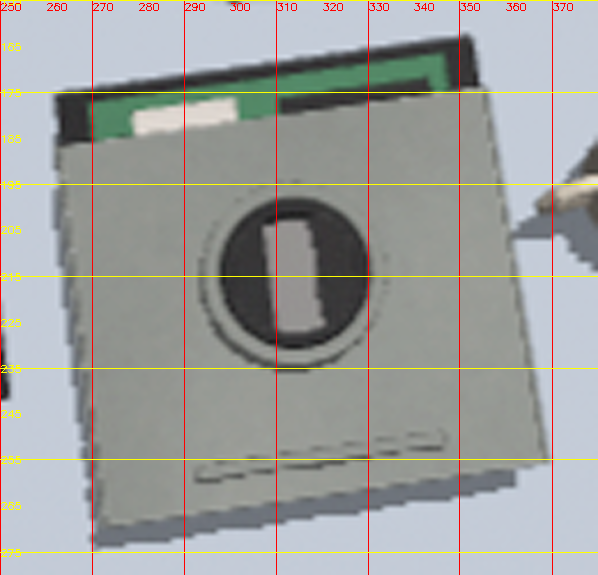

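```bash
cat > fit.py <<'E'
import numpy as np,cv2
from rig import bot
from scipy.optimize import least_squares
def proj(n,P):
    c=bot.camera_info(n);K=np.array([[c['fx'],0,c['cx']],[0,c['fy'],c['cy']],[0,0,1]])
    return cv2.projectPoints(np.array(P,float).reshape(-1,1,3),c['rvec'],c['tvec'],K,None)[0][:,0]
def world(p,L):
    x,y,t=p[:3];L=np.array(L,float);c,s=np.cos(t),np.sin(t)
    return np.c_[x+c*L[:,0]-s*L[:,1],y+s*L[:,0]+c*L[:,1],L[:,2]]
def cov(o): # cover corners FL FR BR BL, case back BL BR, disc centre, ridge mid
    return [[-.11-o,.125,.077],[-.11-o,-.125,.077],[.11-o,-.125,.077],[.11-o,.125,.077],[.11,.125,.07],[.11,-.125,.07],[.015-o,0,.095],[-.088-o,.07,.089],[-.088-o,-.07,.089]]
E
cat > f0.py <<'E'
from fit import *
z=np.array([[97,527],[548,460],[487,87],[60,147],[55,93],[472,37],[295,273],[195,473],[445,441]])/4.6+[250,155]-.39
r=lambda p:(proj("top",world(p,cov(p[3])))-z).ravel()
f=least_squares(r,[.6,0,0,.04]);p=f.x;print(p);print(r(p).reshape(-1,2).round(1).tolist())
sl=np.array([[263,226],[308,219],[325,326],[277,333]])/4.6+[250,155]-.39
# slot direction: pixel centreline -> plane z=.08
def atz(px,h):
    return least_squares(lambda q:(proj("top",[[q[0],q[1],h]])[0]-px),p[:2]).x
a,b=atz(sl[:2].mean(0),.08),atz(sl[2:].mean(0),.08);d=a-b
print("slot",a,b,np.linalg.norm(d),"angle",np.arctan2(d[1],d[0]),"turn cw",p[2]-np.arctan2(d[1],d[0]))
print("axis",world(p,[[.015-p[3],0,.08]]), (a+b)/2)
np.save("p.npy",p)
im=cv2.imread("pics/side0.png")
im=cv2.resize(im,None,fx=4,fy=4,interpolation=cv2.INTER_CUBIC)
L=cov(p[3])+[[.015-p[3]+.052*np.cos(t),.052*np.sin(t),.095] for t in np.arange(0,6.28,.3)]
for q in proj("side",world(p,L)): cv2.circle(im,tuple(int(v) for v in (q+.5)*4),3,(0,0,255),-1)
cv2.imwrite("pics/side_ov.png",im[720:1200,960:1660])
E
python3 f0.py
```

```text
[0.60250654 0.05738247 0.1623674  0.03211358]
[[1.4, 0.1], [-0.5, 1.1], [-0.5, -0.1], [-0.4, -0.6], [-0.4, 0.1], [0.7, -0.1], [-0.1, -0.1], [-0.0, 0.1], [-0.1, -0.5]]
slot [0.61616486 0.06048377] [0.55503282 0.05011978] 0.062004342387997215 angle 0.16793767862057135 turn cw -0.005570275776248967
axis [[0.58561805 0.05461597 0.08      ]] [0.58559884 0.05530178]
```

View pics/side_ov.png

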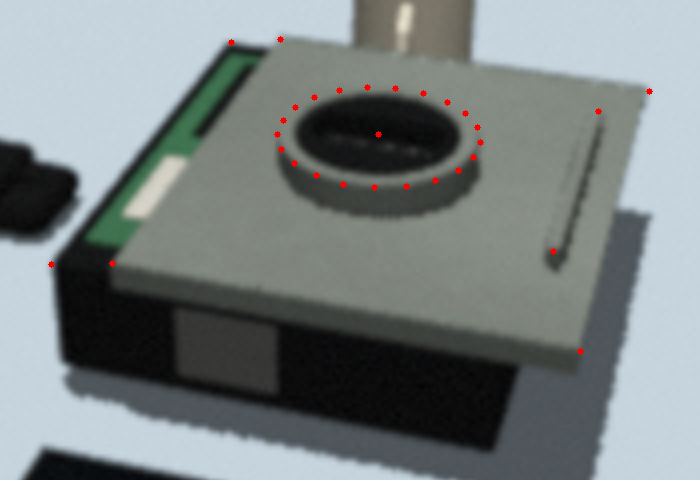

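The fit agrees with both views: residuals are about 1 px, the opening is about 32 mm, the slot turn is about 0, and the slot measures 62 mm. Next I push on the ridge.

```bash
cat > h.py <<'E'
from fit import *
from scipy.spatial.transform import Rotation as R
p=np.load("p.npy")
def rot(cw=0): # tool y along slot turned cw from case x
    s=p[2]+np.pi/2-cw
    return R.from_matrix(np.array([[np.cos(s),np.sin(s),0],[np.sin(s),-np.cos(s),0],[0,0,-1]])).as_rotvec()
def at(x,y,z): return world(p,[[x,y,z]])[0]
def st(m=""):
    s=bot.observe();c,n=np.cos(p[2]),np.sin(p[2]);d=s['position']-[p[0],p[1],0];f=s['wrist_force']
    print(m,round(s['time_s'],2),"case",np.round([c*d[0]+n*d[1],-n*d[0]+c*d[1],d[2]],4),"F",np.round([c*f[0]+n*f[1],-n*f[0]+c*f[1],f[2]],1),"M",s['torque'].round(2),"q6",s['qpos'][5].round(3),"op",s['opening'].round(4),flush=True);return c*f[0]+n*f[1]
E
python3 - <<'E'
from h import *
bot.close(30)
bot.movep(at(-.158,0,.16),rot());st("above")
bot.move_linear(at(-.158,0,.084));st("down")
bot.move_linear(at(-.112,0,.084),speed=.06);st("pushed")
x=-.112
while x<-.098:
    x+=.0015;bot.move_linear(at(x,0,.084),speed=.03)
    if abs(st())>18: break
cv2.imwrite("pics/top1.png",bot.snapshot("top")[:,:,::-1])
E
```

```text
Traceback (most recent call last):
  File "h.py", line 10, in st
    print(m,round(s['time_s'],2),"case",np.round([c*d[0]+n*d[1],-n*d[0]+c*d[1],d[2]],4),"F",np.round([c*f[0]+n*f[1],-n*f[0]+c*f[1],f[2]],1),"M",s['torque'].round(2),"q6",s['qpos'][5].round(3),"op",s['opening'].round(4),flush=True);return c*f[0]+n*f[1]
                                                                                                                                                                                                     ^^^^^^^^^^^^^^^^^^
AttributeError: 'float' object has no attribute 'round'
```

```bash
sed -i "s/s\['opening'\].round(4)/round(s['opening'],4)/" h.py
python3 - <<'E'
from h import *
st("above")
bot.move_linear(at(-.158,0,.084));st("down")
bot.move_linear(at(-.112,0,.084),speed=.06);st("pushed")
x=-.112
while x<-.098:
    x+=.0015;bot.move_linear(at(x,0,.084),speed=.03)
    if abs(st())>18: break
cv2.imwrite("pics/top1.png",bot.snapshot("top")[:,:,::-1])
E
```

```text
above 3.32 case [-0.1578 -0.0007  0.1602] F [ 0.4  0.1 -0.3] M [ 0.01 -0.03 -0.01] q6 -0.268 op 0.0001
down 3.98 case [-0.1575 -0.0003  0.0845] F [-0.3  0.   0.5] M [-0.01  0.05 -0.05] q6 -0.268 op -0.0001
pushed 4.89 case [-0.1116 -0.      0.084 ] F [0.4 0.  1. ] M [-0.01 -0.    0.02] q6 -0.243 op -0.0003
 5.14 case [-0.1108  0.      0.0839] F [-2.1 -0.1 -0.2] M [-0.12  0.38 -0.03] q6 -0.242 op -0.0003
 5.39 case [-1.094e-01  1.000e-04  8.380e-02] F [-4.8  0.   0.5] M [-0.06  0.65  0.01] q6 -0.241 op 0.0001
 5.64 case [-1.076e-01  1.000e-04  8.380e-02] F [-2.9  1.3  0.4] M [-0.05  0.63  0.05] q6 -0.24 op 0.0001
 5.89 case [-1.059e-01  1.000e-04  8.390e-02] F [-2.5  0.2 -1.2] M [0.06 0.53 0.08] q6 -0.24 op -0.0
 6.14 case [-1.044e-01  1.000e-04  8.390e-02] F [-2.6  1.4 -0.7] M [0.03 0.51 0.04] q6 -0.239 op 0.0004
 6.39 case [-0.1029  0.      0.0839] F [-3.1  0.7 -0.7] M [0.03 0.48 0.05] q6 -0.238 op 0.0002
 6.64 case [-0.1014  0.      0.084 ] F [-3.5  1.  -0.3] M [0.01 0.55 0.01] q6 -0.238 op -0.0001
 6.89 case [-0.0998  0.      0.084 ] F [-2.8  1.  -0.4] M [0.03 0.46 0.03] q6 -0.237 op 0.0003
 7.14 case [-0.0983 -0.      0.0841] F [-2.9  1.1 -0.2] M [-0.01  0.51  0.01] q6 -0.236 op -0.0
 7.39 case [-0.0968 -0.      0.0841] F [-2.7  0.3 -0.9] M [0.05 0.56 0.05] q6 -0.235 op -0.0
```

View picture.

```bash
python3 - <<'E'
from h import *
bot.move_linear(at(-.125,0,.084),speed=.15);st()
bot.move_linear(at(-.125,0,.16),speed=.3)
a=bot.snapshot("top")[:,:,::-1];cv2.imwrite("pics/top2.png",a)
L=[cv2.resize(cv2.convertScaleAbs(np.ascontiguousarray(x[150:285,245:375]),alpha=1.5,beta=20),None,fx=3.05,fy=4.4*3.05/4.4,interpolation=cv2.INTER_CUBIC) for x in(cv2.imread("pics/top1.png"),a)]
cv2.imwrite("pics/top12.png",np.hstack(L))
E
```

```text
7.78 case [-0.1239 -0.0003  0.0848] F [-0.  -0.  -0.6] M [-0.06 -0.03 -0.01] q6 -0.249 op 0.0001
```

View pics/top12.png

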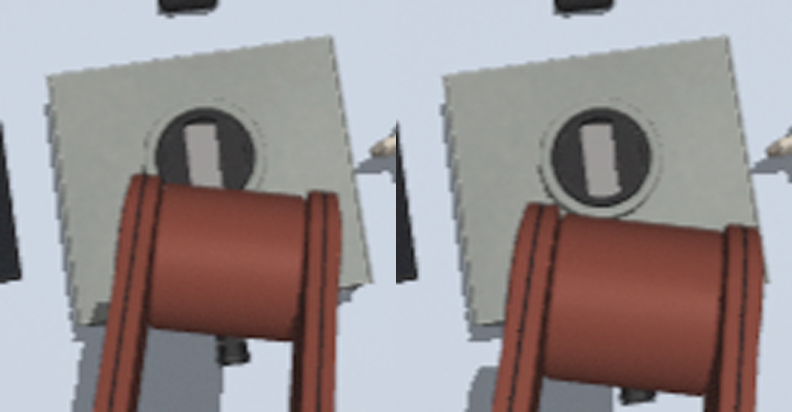

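The cover looks almost home, and the slot is clear at about (312,202). I'll measure it by segmenting the disc and slot, compare that with the start image, and then push on until the stop.

```bash
cat > seg.py <<'E'
from h import *
def back(px,h,n="top"):
    return least_squares(lambda q:proj(n,[[q[0],q[1],h]])[0]-px,p[:2]).x
def tocase(w):
    c,n=np.cos(p[2]),np.sin(p[2]);d=w-p[:2];return np.array([c*d[0]+n*d[1],-n*d[0]+c*d[1]])
def seg(im,guess_x):
    g=cv2.cvtColor(cv2.resize(im,None,fx=4,fy=4,interpolation=cv2.INTER_CUBIC),cv2.COLOR_BGR2GRAY)
    c=proj("top",[at(guess_x,0,.095)])[0]
    m=np.zeros_like(g);cv2.circle(m,tuple(int(v) for v in (c+.5)*4),84,255,-1)
    d=((g<62)&(m>0)).astype(np.uint8)
    n,l,s,_=cv2.connectedComponentsWithStats(d);k=1+s[1:,4].argmax();d=(l==k).astype(np.uint8)
    cs=max(cv2.findContours(d,0,2)[0],key=cv2.contourArea);hull=cv2.convexHull(cs)
    (ex,ey),ax,_=cv2.fitEllipse(hull)
    h=cv2.drawContours(np.zeros_like(d),[hull],-1,1,-1)-d
    n,l,s,cc=cv2.connectedComponentsWithStats(h);k=1+s[1:,4].argmax()
    c2=max(cv2.findContours((l==k).astype(np.uint8),0,2)[0],key=cv2.contourArea)
    bx=cv2.boxPoints(cv2.minAreaRect(c2))
    dc=tocase(back(np.array([ex,ey])/4-.375,.095));W=np.array([tocase(back(q/4-.375,.08)) for q in bx])
    e=[W[1]-W[0],W[2]-W[1]];ln=[np.linalg.norm(v) for v in e];u=e[int(ln[1]>ln[0])]
    a=np.arctan2(u[1],u[0]);a=(a+np.pi/2)%np.pi-np.pi/2
    print("disc",dc.round(4),"ax",np.array(ax)/4,"slot c",W.mean(0).round(4),"size",np.round(sorted(ln),4),"cw",round(-a,3),flush=True)
    return dc,W.mean(0),-a
E
python3 - <<'E'
from seg import *
seg(cv2.imread("pics/top0.png"),.015-p[3]);seg(cv2.imread("pics/top2.png"),.013)
print(proj("top",[at(.015,0,.095)]))
bot.move_linear(at(-.125,0,.084),speed=.3)
bot.move_linear(at(-.1,0,.084),speed=.12)
x=-.099
while x<-.080:
    bot.move_linear(at(x,0,.084),speed=.04)
    if st()<-15: break
    x+=.002
E
```

```text
disc [-0.0175  0.    ] ax [33.50373459 33.56554794] slot c [-0.0172  0.0008] size [0.0276 0.064 ] cw 0.008
disc [0.0162 0.0001] ax [32.97762299 33.2759819 ] slot c [0.0165 0.0011] size [0.0279 0.0636] cw -0.001
[[311.91553287 201.67012464]]
 9.23 case [-0.0989 -0.0001  0.0845] F [-0.1  0.2 -0.1] M [-0.04  0.02  0.01] q6 -0.236 op -0.0001
 9.48 case [-0.0969 -0.      0.0841] F [-0.1  0.5 -0.3] M [-0.06 -0.01 -0.02] q6 -0.235 op 0.0
 9.73 case [-0.0964  0.0001  0.0836] F [-5.7 -1.   3.8] M [-0.27  0.85  0.02] q6 -0.235 op -0.0002
 9.98 case [-0.0962  0.0001  0.0835] F [-12.2  -0.8  10.5] M [-0.42  2.09 -0.02] q6 -0.234 op 0.0001
 10.23 case [-0.096   0.0001  0.0835] F [-20.3  -0.8  16.6] M [-0.73  3.35  0.01] q6 -0.233 op -0.0005
```

The cover is hard against its stop. The contact position shows the shut tips are only about 9 mm thick, so they would spin freely in the slot's centre. Instead I'll put the fingertip in the slot's front half and sweep it clockwise on an arc, which also presses the cover towards home throughout.

```bash
python3 - <<'E'
from seg import *
bot.move_linear(at(-.11,0,.084),speed=.15)
bot.move_linear(at(-.11,0,.12),speed=.3)
bot.move_linear(at(0,.0005,.12),speed=.25)
bot.move_linear(at(0,.0005,.099),speed=.15);st("over")
z=.099
while z>.0835:
    z-=.004;bot.move_linear(at(0,.0005,z),speed=.04);s=bot.observe()
    if s['wrist_force'][2]>8: st("BLOCKED");break
st("in")
cv2.imwrite("pics/side3.png",cv2.resize(bot.snapshot("side")[150:300,240:440,::-1],None,fx=4,fy=4,interpolation=cv2.INTER_CUBIC))
E
```

```text
over 11.66 case [-0.0023  0.0008  0.0975] F [0.3 0.5 0.4] M [-0.03  0.06 -0.02] q6 -0.197 op -0.0001
in 12.66 case [-0.0003  0.0005  0.0825] F [ 0.4  0.2 -0.1] M [-0.01  0.02  0.01] q6 -0.197 op -0.0003
```

View pics/side3.png

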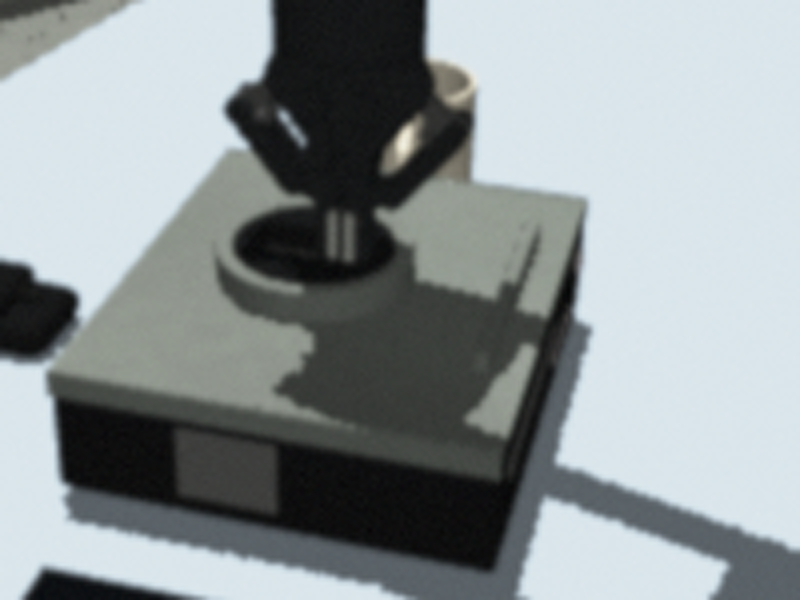

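The cover is level with the case, and the fingertips are inside the disc's slot with no contact force. Next is the turn.

```bash
python3 - <<'E'
from seg import *
def pos(t,lead,r=.017): # case frame, cw
    return at(.016-r*np.cos(t)+lead*np.sin(t), .0005+r*np.sin(t)+lead*np.cos(t), .083)
for i,t in enumerate(np.arange(0,1.66,.15)):
    bot.move_linear(pos(t,.0055),rot(t),speed=.014)
    st(f"{t:.2f}")
    f=np.linalg.norm(bot.observe()['wrist_force'])
    if f>45: print("stop");break
np.save("t.npy",t)
a=bot.snapshot("side")[150:300,240:440,::-1]
cv2.imwrite("pics/side4.png",cv2.resize(a,None,fx=4,fy=4,interpolation=cv2.INTER_CUBIC))
E
```

```text
0.00 13.26 case [-0.0003  0.0026  0.0832] F [  3.2 -12.1  -2.9] M [-1.93 -0.68 -0.05] q6 -0.188 op -0.0002
0.15 13.6 case [0.0003 0.0051 0.0832] F [  0.9 -13.3  -2.6] M [-1.98 -0.43 -0.06] q6 -0.033 op -0.0
0.30 13.94 case [0.0013 0.0075 0.0832] F [ -1.5 -12.1  -1.6] M [-1.97 -0.2  -0.06] q6 0.121 op 0.0001
0.45 14.28 case [0.0027 0.0097 0.0832] F [ -2.6 -11.9   0.9] M [-1.92  0.14 -0.04] q6 0.275 op -0.0002
0.60 14.62 case [0.0043 0.0117 0.0831] F [ -4.8 -10.5   1.6] M [-1.83  0.32 -0.05] q6 0.428 op -0.0002
0.75 14.97 case [0.0062 0.0135 0.0831] F [-5.5 -9.   2.7] M [-1.76  0.55  0.01] q6 0.581 op 0.0002
0.90 15.31 case [0.0083 0.0149 0.083 ] F [-5.8 -8.1  3.4] M [-1.58  0.77 -0.02] q6 0.734 op -0.0001
1.05 15.65 case [0.0105 0.0161 0.083 ] F [-7.4 -7.8  4.5] M [-1.34  0.97 -0.02] q6 0.886 op 0.0002
1.20 15.99 case [0.013  0.0169 0.083 ] F [-8.3 -5.9  4.6] M [-1.13  1.11  0.01] q6 1.037 op 0.0001
1.35 16.33 case [0.0155 0.0173 0.083 ] F [-8.2 -4.4  5.7] M [-0.84  1.28  0.01] q6 1.188 op 0.0002
1.50 16.68 case [0.0181 0.0174 0.0829] F [-9.6 -2.6  6.4] M [-0.64  1.27 -0.01] q6 1.338 op 0.0002
1.65 17.02 case [0.02   0.0176 0.0828] F [-11.3   0.    8.2] M [-0.18  1.76  0.05] q6 1.487 op 0.0001
```

It turns smoothly with about 12 N on the tip. I'll press on to the stop, back out and look.

```bash
python3 - <<'E'
from seg import *
for dx in (.008,.010,.012,.014):
    bot.move_linear(at(.016+dx,.0175,.083),rot(1.6),speed=.02)
    if st(f"{dx}")<-28: break
bot.move_linear(at(.0175,.0175,.083),speed=.06);st("relaxed")
bot.move_linear(at(.0175,.0175,.15),speed=.15);st("out")
bot.move_linear(at(-.16,0.02,.17),speed=.35)
a=bot.snapshot("top")[:,:,::-1];cv2.imwrite("pics/top5.png",a);st("clear")
seg(a,.015)
cv2.imwrite("pics/top5z.png",cv2.resize(a[110:290,210:420],None,fx=3.3,fy=3.3,interpolation=cv2.INTER_CUBIC))
E
```

```text
0.008 17.32 case [0.0203 0.0172 0.0828] F [-15.   -2.7  10.8] M [-0.73  2.3   0.  ] q6 1.437 op -0.0002
0.01 17.57 case [0.0204 0.0172 0.0827] F [-21.9  -2.3  16.8] M [-1.04  3.45 -0.02] q6 1.438 op -0.0003
0.012 17.82 case [0.0205 0.0172 0.0826] F [-28.9  -3.4  21.4] M [-1.22  4.61  0.02] q6 1.439 op 0.0004
relaxed 18.14 case [0.0179 0.0176 0.0832] F [0.9 0.6 0.3] M [ 0.03 -0.02 -0.05] q6 1.436 op -0.0001
out 18.74 case [0.0174 0.0176 0.1496] F [-0.2 -1.   0. ] M [-0.05  0.01  0.06] q6 1.436 op -0.0001
clear 19.45 case [-0.1597  0.02    0.1696] F [ 0.2  0.2 -0.3] M [-0.01 -0.03  0.03] q6 1.376 op -0.0
disc [0.0164 0.0002] ax [33.00640106 33.24794388] slot c [0.0173 0.0011] size [0.0245 0.0665] cw 1.564
```

View pics/top5z.png

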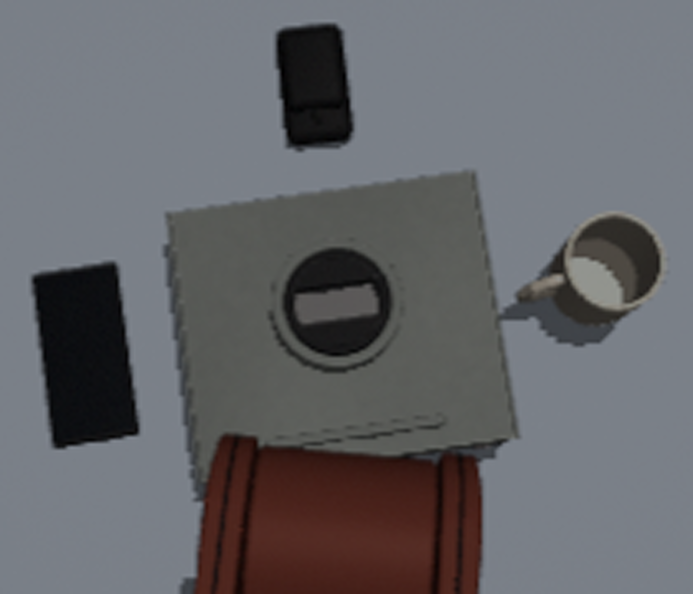

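The slot, at about (312,202) in the full image, now lies along the case's y at 1.564 rad. The cover is level with the case and the other objects haven't moved, so I'm handing in.

```bash
python3 -c "
from rig import bot
print(bot.close_job())"
```

```text
the job is handed in; nothing more can be done
None
```

I pushed the cover fully home and turned the fastener to its locked stop (measured at about 1.56 rad); the mouse, phone and mug looked unmoved in the last picture. I handed the job in at about 20 s of the 38 s limit, and the call returned no verdict.

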